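# Stack the parts tote over the relay board

### The job

Lift the loose grey parts tote by its grip post, turn it about half a turn so that it will stack on, not nest in, the grey tote that holds the relay board, and set it gently on that tote's two steel rails. Slide it along the rails until all four feet drop into the rail seats, then let go, leaving it level and fully home. Never press or bump the totes together harder than about 3 kg (30 N), do not let anything touch the relay board, and leave the bulb holder, glue gun and phone where they are.

Things in the scene. Friction and masses are not known exactly. Their poses are not given: they have to be found in the camera images.
- lower_tote: Grey open parts tote, fixed to the bench, 292 (x) x 146 (y) x 80 mm high, walls and floor 5 mm, holding the relay board. Origin: centre of its underside; z up, x along its length. Its low end wall (52 mm, white card outside) is at +x. A tote set in the same way round (low ends together) drops through the rail gaps, nests and crushes the board; turned half a turn it stacks.
- rails_mid (a point): Point on the lower tote's axis, level with its rail tops, 70 mm above its underside, its axes. A steel rail runs inside each long wall, 54 to 67.5 mm from the axis; the wall faces at 68 mm guide the feet sideways. Both rails, as one, stand shifted along x by an unknown -18 to +18 mm, not reported (this point does not shift), and too stiff to move: find the seats by feel. Smooth: friction about 0.25.
- lower_floor (a point): Centre of the lower tote's inner floor, 5 mm above its underside, its axes. Unshifted, each rail has two seats, notches 15 mm long and 6 mm deep, at x = -84 and +28 mm from here, and two through gaps, 20 mm long, at x = +84 and -28 mm. So a turned tote is home with its centre at x = the rail shift; its feet drop 6 mm there and elsewhere ride on the rail tops.
- tote: The loose grey tote, 0.28 to 0.56 kg; origin at the centre of its underside. Four feet (12 mm along x, 14 mm high, flush with the underside) stick out of its long sides to 65 mm from its axis, at x = +84 and -28 mm on both sides. It starts standing on the bench, roughly the nesting way round.
- tote_center (a point): Centre of the loose tote, 47.5 mm above its underside; z up, x along its length. Body 200 (x) x 102 (y) x 60 mm high, walls 4 mm; low end wall (32 mm, white card) at +x. A square grip post, 26 x 26 mm, faces parallel to x and y, rises on its axis to 95 mm above the underside, 35 mm over the rim; hold it at about 80 mm, fingers then clear the rim.
- relay_board: Relay board, blue, 140 x 56 mm, 48 mm high at its tallest part, lying loose on the floor (5 mm thick) of the lower tote; origin at the centre of its underside. Must not be touched.
- bulb_holder: White lamp in a holder, 90 mm across, 152 mm high, standing loose beyond the totes; origin at the centre of its underside.
- glue_gun: White glue gun, about 170 x 130 x 30 mm, lying loose beyond the totes; origin under its barrel.
- phone: Black phone, 150 x 74 x 10 mm, lying loose beyond the totes; origin at the centre of its underside.
Not all that is in view belongs to the job. Leave any turquoise look-alike of the tote alone.

How it is judged (in metres and radians):
On the way, in this order (a step that is already met when the one before it is completed fails the run):
1. the loose tote is lifted clear of the bench (height (world z) of tote_center above 0.1 m), for 0.1 s.
2. turned about half a turn, the tote bears level on the rails of the lower tote (contact force between tote and lower_tote above 0.5 N and angle between tote_center's own z axis and vertical below 0.06 rad and angle between the x axis of tote_center and the x axis of lower_tote, either way round below 0.08 rad and z of tote_center in the frame of lower_tote between 0.108 and 0.122 m), for 0.1 s.
At the end, for the whole second after the job is handed in: All four feet are down in the rail seats: tote centre 109 to 113.5 mm above the lower tote's origin (111.5 home, 117.5 on the rail tops), tilt under 0.02 rad, long axes parallel within 0.08 rad, centred within 24 mm along and 7 mm across, at rest, released (z of tote_center in the frame of lower_tote between 0.109 and 0.1135 m and angle between tote_center's own z axis and vertical below 0.02 rad and angle between the x axis of tote_center and the x axis of lower_tote, either way round below 0.08 rad and x of tote_center in the frame of lower_tote between -0.024 and 0.024 m and y of tote_center in the frame of lower_tote between -0.007 and 0.007 m and linear speed of tote below 0.01 m/s and contact force between the fingers and tote below 0.1 N); the robot touches nothing.
It fails at once if the totes are pressed or bumped together with more than 30 N (contact force between tote and lower_tote above 30 N).
It fails at once if the tote touches the relay board (contact force between tote and relay_board above 0.5 N).
It fails at once if the robot touches the relay board (contact force between any of the fingers, the arm and relay_board above 0.5 N).
It fails at once if the bulb holder, glue gun or phone is moved more than 20 mm (distance of any of bulb_holder, glue_gun, phone from where it was at the start of the episode above 0.02 m).
It also fails if it takes over 72 s, if anything falls off the work surface, if the arm or the gripper's body presses on something with over 40 N, if the wrist force passes 120 N, or if a joint passes its speed limit or range.

### The arm

A 6-joint arm with a two-finger parallel gripper is mounted at the origin on the work surface. World frame = base frame: x ahead of the robot, y to its left, z up, the work surface at z = 0. Lengths are in m, angles in degrees, forces in N, time in s.
With the tool pointing down it reaches from about 0.4 to 0.825 m from the base axis. Payload 7 kg.
Tool frame: the origin (TCP) lies on the centre line of the jaws, within the pads' length; the fingertips stand 8 mm ahead of it and the grasp point (between the pads) lies 11 mm behind it (r.tcp_to_tips is the distance from the TCP to the fingertips, in m); z points along the fingers, y is the direction in which the jaws open and shut (so a half turn about z gives the same grasp; the last joint's range is limited). The gripper opens to 88 mm and grips with 3 to 60 N. Pads are 19 mm wide; open, the fingers measure 130 mm over their backs; the gripper's body (78 mm by 193 mm) begins 47 mm behind the grasp point.
Start: joints at [85.376, 20.546, 0.682, 0, -70.136, -16.507], TCP at [0.243, 0.63, 0.235] pointing down, gripper open.
Joint ranges: [-176.03, 176.03], [-82.01, 121.73], [-58.28, 71.71], [-173.87, 95.51], [-174.79, -0.11], [-173.66, 173.66]. Speed limits (degrees/s): [136.94, 136.94, 172.46, 180, 180, 180].

### API

Orientations are given as [roll, pitch, yaw] about the fixed x, y, z axes, in that order (R = Rz(yaw) Ry(pitch) Rx(roll)).
In Python, from plant import r gives the robot as it stands.
- The arm moves only by the tool drive_tool, never from a script. Its argument "plan" is text: rows parted by semicolons, each of 4 numbers parted by spaces: the shift along the tool's x, y, z in cm, then the turn about the tool's z in rad. A call has 1 to 8 rows; each row is the pose to reach, as a shift and turn from the pose commanded when the call began, along the tool's axes at that moment; what a row does not reach only later rows make up. A row lasts 1/8 s, in which the tool goes at most 62.5 mm and 10.7 degrees, less where a joint would pass 70% of its speed; a pose out of reach is approached as far as the arm can. A call with a gripper value outside its range is refused whole. "fingers" is the closure, from -1 (fully open) to 1 (shut), set as the call begins (left out, the last holds). The fingers move at their own pace and stop on an object; "squeeze" is the grip in N (left out, the last holds). Time passes only in rows, so rows that repeat a pose let the fingers close. It gives the time, the measured TCP pose, the force and the opening at its end, in the units of the state.
- r.get_state(): the state, without advancing time (a new reading comes with each control period).
- r.capture(name): name is "scene" or "side" or "wrist"; returns a dict with "frame" (400x640x3 uint8, red, green, blue), "fovy" (degrees; the focal length in pixels is half the picture's height over the tangent of half this angle, whatever the lens; pixels are square), "cx", "cy" (the principal point, pixels), "k1" (the pictures are not rectified: a ray, as slopes to the right and down, at radius r is drawn at 1 + k1 r^2 times it, then the intrinsics apply), "rvec" (rotation vector, rad) and "tvec" (3), from world to camera coordinates, as OpenCV has them. Camera axes: x right, y down, z forward; pixel columns grow to the right and rows downward; lengths in m; the calibration is good to about 2 mm. A picture is of the moment at which its call begins. There is no depth.
- r.close_job(): hands the job in, once; it reports no verdict.
The state is a dict: "time_s": time; "joints": joint angles; "qd": joint speeds; "joint_torque": joint torques, N m; "tcp_pos": TCP position; "eef_rot": TCP orientation; "contact_force": force on the tool from outside, world axes, zero at the start; "moment": the same for the moment, N m; "gripper_width": finger opening in m.
Only numpy, scipy, OpenCV 4.12 (cv2) and the standard library are available. Lean on these libraries where they do the work, as an engineer would, in place of code of your own. Each camera call takes 0.05 s, during which the arm holds its last target. There are 200 camera calls.

## Working session

There is one attempt and no reset: what is moved stays moved. The work goes in short steps, Python scripts to look and compute and a tool call to move; the robot and the scene stay as the last step left them, time stands still between calls to the robot, and variables do not carry over. Pictures are saved under pics/ and viewed, about 8 in all and at most 12, crops included, and the job is handed in when it is done.

Besides the shell and the picture viewer there is one more tool, called as name(argument=value, ...), one argument or row to a line, values as JSON. drive_tool: Moves the arm, as the interface text tells. Its arguments: {"type":"object","properties":{"plan":{"type":"string"},"fingers":{"type":"number"},"squeeze":{"type":"number"}},"required":["plan"]}

```bash
mkdir -p pics; cat > h.py <<'E'
import numpy as np, cv2
from plant import r
def cap(n,f=None):
    c=r.capture(n)
    if f: cv2.imwrite('pics/'+f,cv2.cvtColor(c['frame'],cv2.COLOR_RGB2BGR))
    return c
def KD(c):
    f=200/np.tan(np.radians(c['fovy'])/2)
    return np.array([[f,0,c['cx']],[0,f,c['cy']],[0,0,1]]),np.array([c['k1'],0,0,0,0.])
def cast(c,px,z):
    K,D=KD(c);p=cv2.undistortPoints(np.array(px,float).reshape(-1,1,2),K,D).reshape(-1,2)
    R=cv2.Rodrigues(np.array(c['rvec'],float))[0];t=np.array(c['tvec'],float).ravel()
    o=-R.T@t;d=np.c_[p,np.ones(len(p))]@R
    return o+d*((z-o[2])/d[:,2])[:,None]
def proj(c,P):
    K,D=KD(c);return cv2.projectPoints(np.array(P,float).reshape(-1,1,3),np.array(c['rvec'],float),np.array(c['tvec'],float),K,D)[0].reshape(-1,2)
E
python3 - <<'E'
from h import *
import pickle
for n in ("scene","side","wrist"):
    c=cap(n,n+'0.png'); pickle.dump(c,open(n+'0.pkl','wb'))
    R=cv2.Rodrigues(np.array(c['rvec'],float))[0]; print(n,c['fovy'],c['k1'],-R.T@np.ravel(c['tvec']))
print(r.get_state())
E
```

```text
scene 56.76948754696618 -0.05190679124128151 [1.05777638 0.17992337 0.5810443 ]
side 55.03634837176433 0.0033763958622494285 [0.30868593 0.4430677  0.47160097]
wrist 58.80088220866821 -0.06178162361432894 [0.32254781 0.59856071 0.3835389 ]
{'time_s': 0.15, 'joints': array([ 8.53768208e+01,  2.05826052e+01,  6.46030365e-01, -1.43294432e-02,
       -7.01381827e+01, -1.65065734e+01]), 'qd': array([-0.06696388, -0.06499313,  0.13481367,  0.15728158,  0.03951258,
        0.00960624]), 'joint_torque': array([-1.71087293e-03, -5.83274209e+01,  2.93292618e+01,  7.00136080e+00,
        8.80395295e-03, -1.17704403e-04]), 'tcp_pos': array([0.24322384, 0.62925756, 0.23383369]), 'eef_rot': array([ 1.79924495e+02, -8.32515756e-03, -2.11346243e+01]), 'contact_force': array([ 0.03388713, -0.12614371,  0.26796388]), 'moment': array([-0.01423822,  0.00799308, -0.00362422]), 'gripper_width': 0.08807308294781861}
```

View pics/scene0.png

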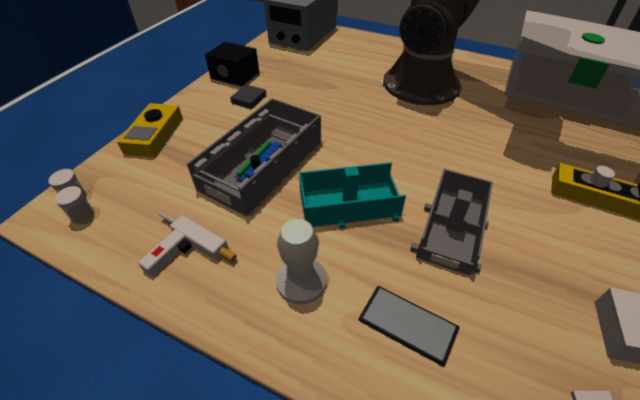

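View pics/side0.png

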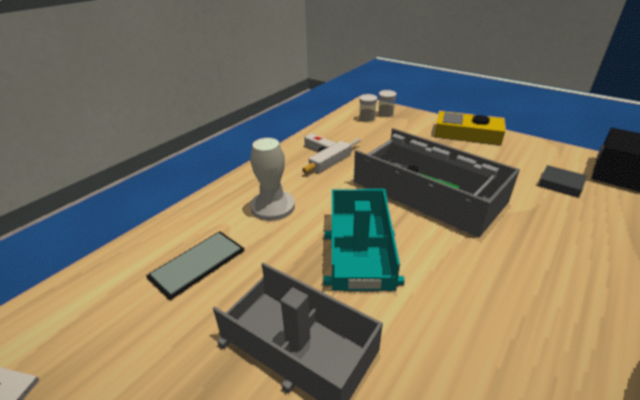

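The scene view shows the lower tote around (257,157) with its white card at (218,192), and the loose tote around (457,222) with its card at (445,262) and the post at about (465,200). The turquoise decoy lies between them. Next I'll enlarge both totes.

```bash
python3 - <<'E'
import cv2,numpy as np
s=cv2.imread('pics/scene0.png');d=cv2.imread('pics/side0.png')
def z(i,x,y,w,h):return cv2.resize(cv2.convertScaleAbs(i[y:y+h,x:x+w],alpha=1.8),(400,300),interpolation=cv2.INTER_CUBIC)
cv2.imwrite('pics/m1.png',np.vstack([np.hstack([z(s,180,95,160,120),z(s,390,160,160,120)]),np.hstack([z(d,345,120,180,135),z(d,205,260,187,140)])]))
E
```

```text
(no output)
```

View pics/m1.png

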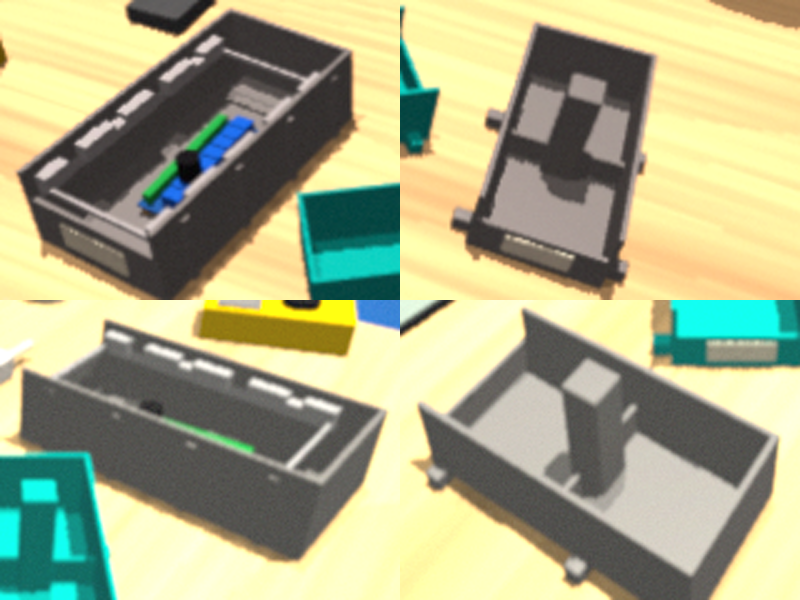

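```bash
python3 - <<'E'
from h import *
import pickle
s=pickle.load(open('scene0.pkl','rb'));d=pickle.load(open('side0.pkl','rb'))
np.set_printoptions(precision=4,suppress=True)
def an(n,P):
    e=P[1:]-P[:-1];print(n);print(P[:,:2]);print('mean',P.mean(0)[:2],'len',np.hypot(e[:,0],e[:,1]),'ang',np.degrees(np.arctan2(e[:,1],e[:,0])))
an('low scene',cast(s,[(188,163.8),(272,99.8),(320,115.8),(241,188.5)],.08))
an('low side',cast(d,[(354.9,152.4),(392.2,129.9),(518.2,170.4),(489,198.7)],.08))
an('tote side',cast(d,[(214.3,309.1),(262.5,265.6),(380.3,324.5),(340.6,388.6)],.06))
an('tote scene far',cast(s,[(444.8,170),(492,182.8)],.06))
print(cast(s,[(465.2,194.4)],.095),cast(d,[(296.2,298.8)],.095))
E
```

```text
low scene
[[ 0.6644 -0.3226]
 [ 0.3826 -0.2915]
 [ 0.3942 -0.1521]
 [ 0.6771 -0.182 ]]
mean [ 0.5296 -0.2371] len [0.2835 0.1399 0.2844] ang [173.6971  85.2072  -6.0361]
low side
[[ 0.6742 -0.174 ]
 [ 0.6593 -0.3143]
 [ 0.3764 -0.2882]
 [ 0.3944 -0.1623]]
mean [ 0.5261 -0.2347] len [0.1411 0.2841 0.1272] ang [-96.0564 174.7309  81.8261]
tote side
[[0.6213 0.2635]
 [0.6234 0.168 ]
 [0.43   0.1592]
 [0.4255 0.2569]]
mean [0.5251 0.2119] len [0.0955 0.1936 0.0978] ang [ -88.7357 -177.3964   92.5968]
tote scene far
[[0.4321 0.1578]
 [0.4284 0.2545]]
mean [0.4302 0.2062] len [0.0968] ang [92.2424]
[[0.524  0.2088 0.095 ]] [[0.5231 0.2097 0.095 ]]
```

```bash
python3 - <<'E'
from h import *
import pickle
for n,cen in (('scene',(.5296,-.2371)),('side',(.5261,-.2347))):
    c=pickle.load(open(n+'0.pkl','rb'));g=cv2.cvtColor(c['frame'],cv2.COLOR_RGB2GRAY)
    a=np.radians(-5.8);ex=np.array([np.cos(a),np.sin(a)]);ey=np.array([-ex[1],ex[0]])
    xs=np.arange(-.134,.134,.002)
    for y in (-.057,-.061,-.065):
        P=np.array([[*(np.array(cen)+x*ex+y*ey),.07] for x in xs]);p=proj(c,P).astype(np.float32)
        v=cv2.remap(g,p[:,0].copy(),p[:,1].copy(),cv2.INTER_LINEAR).ravel()
        print(n,y,' '.join(f'{int(round(x*1000))}:{k}' for x,k in zip(xs,v)))
E
```

```text
scene -0.057 -134:31 -132:30 -130:29 -128:28 -126:28 -124:28 -122:28 -120:27 -118:26 -116:28 -114:34 -112:44 -110:52 -108:64 -106:71 -104:75 -102:78 -100:75 -98:68 -96:71 -94:69 -92:69 -90:71 -88:74 -86:74 -84:69 -82:60 -80:58 -78:55 -76:72 -74:96 -72:113 -70:115 -68:117 -66:106 -64:89 -62:84 -60:71 -58:66 -56:67 -54:69 -52:72 -50:75 -48:77 -46:76 -44:71 -42:69 -40:65 -38:67 -36:70 -34:73 -32:75 -30:75 -28:67 -26:51 -24:46 -22:44 -20:43 -18:41 -16:39 -14:35 -12:32 -10:34 -8:47 -6:56 -4:64 -2:68 0:71 2:74 4:73 6:74 8:71 10:65 12:64 14:68 16:71 18:74 20:75 22:71 24:70 26:64 28:66 30:62 32:58 34:58 36:77 38:106 40:116 42:118 44:115 46:104 48:84 50:76 52:79 54:72 56:65 58:67 60:65 62:67 64:72 66:73 68:70 70:72 72:63 74:63 76:67 78:71 80:75 82:70 84:61 86:52 88:44 90:43 92:41 94:37 96:33 98:33 100:34 102:35 104:46 106:59 108:71 110:76 112:74 114:66 116:69 118:66 120:69 122:73 124:72 126:73 128:68 130:64 132:57
scene -0.061 -134:29 -132:29 -130:28 -128:27 -126:28 -124:28 -122:27 -120:26 -118:27 -116:30 -114:44 -112:69 -110:94 -108:105 -106:110 -104:113 -102:113 -100:114 -98:110 -96:112 -94
[... 4087 characters left out ...]
:74 -62:95 -60:117 -58:131 -56:138 -54:138 -52:139 -50:139 -48:136 -46:139 -44:139 -42:136 -40:132 -38:136 -36:137 -34:137 -32:139 -30:140 -28:135 -26:133 -24:119 -22:90 -20:62 -18:47 -16:45 -14:46 -12:46 -10:46 -8:49 -6:62 -4:90 -2:113 0:129 2:138 4:140 6:136 8:138 10:140 12:137 14:133 16:134 18:138 20:137 22:139 24:140 26:139 28:138 30:139 32:137 34:122 36:100 38:85 40:76 42:72 44:67 46:67 48:79 50:98 52:117 54:133 56:135 58:136 60:137 62:139 64:136 66:137 68:138 70:136 72:132 74:130 76:135 78:136 80:136 82:136 84:137 86:127 88:112 90:92 92:71 94:53 96:46 98:45 100:46 102:48 104:56 106:71 108:89 110:104 112:118 114:128 116:135 118:134 120:135 122:136 124:136 126:134 128:134 130:135 132:135
```

drive_tool(
  plan="0 0 0 0; 0 0 0 -0.15",
  fingers=-1,
)

```text
time_s: 0.4
tcp_pos: [0.2433, 0.6295, 0.2344]
eef_rot: [180.0, 0.0, -12.4]
contact_force: [-0.2, -0.2, 0.0]
gripper_width: 0.0877
```

```bash
python3 - <<'E'
from h import *
print(r.get_state())
E
```

```text
{'time_s': 0.4, 'joints': array([ 8.53767441e+01,  2.05560254e+01,  6.70773893e-01, -4.59220908e-03,
       -7.01361970e+01, -7.75306644e+00]), 'qd': array([ 1.61783859e-02, -1.88879063e-01, -2.55520920e-02, -2.78142512e-02,
        7.17795725e-02,  7.17300245e+01]), 'joint_torque': array([-1.37293269e-02, -5.81772351e+01,  2.92836410e+01,  6.97897106e+00,
        1.10811851e-02, -2.98746318e+00]), 'tcp_pos': array([0.24330263, 0.62948725, 0.23435253]), 'eef_rot': array([ 1.79978165e+02,  1.38542560e-03, -1.23778837e+01]), 'contact_force': array([-0.2228285 , -0.15777706,  0.01241918]), 'moment': array([-0.00948162,  0.03868768,  0.01985724]), 'gripper_width': 0.08766156226181458}
```

```bash
cat >> h.py <<'E'
def go(x,y,z,yaw):
    s=r.get_state();p=s['tcp_pos'];a=np.radians(s['eef_rot'][2]);d=np.array([x,y,z])-p
    u=[np.cos(a)*d[0]+np.sin(a)*d[1],np.sin(a)*d[0]-np.cos(a)*d[1],-d[2]]
    print('shift cm',np.round(100*np.array(u),2),'turn',round(-np.radians(yaw)+a,3),'| fz',np.round(s['contact_force'],2),'t',s['time_s'],'j',np.round(s['joints'],0))
E
python3 -c "
from h import *
go(.46,.21,.235,0)"
```

```text
shift cm [30.16 36.33 -0.06] turn -0.216 | fz [-0.22 -0.16  0.01] t 0.4 j [ 85.  21.   1.  -0. -70.  -8.]
```

drive_tool(
  plan="4 4.8 0 -0.03;8 9.6 0 -0.06;12 14.4 0 -0.09;16 19.3 0 -0.12;20 24.1 0 -0.15;24 28.9 0 -0.18;28 33.7 0 -0.2;30.2 36.3 0 -0.216",
)

```text
time_s: 1.4
tcp_pos: [0.46, 0.2072, 0.2349]
eef_rot: [-180.0, -0.0, -0.2]
contact_force: [-0.4, 0.2, 0.7]
gripper_width: 0.0878
```

drive_tool(
  plan="0 0 0 0",
)

```text
time_s: 1.52
tcp_pos: [0.46, 0.2076, 0.2347]
eef_rot: [-180.0, -0.0, -0.3]
contact_force: [-0.9, 0.2, 0.0]
gripper_width: 0.0876
```

```bash
python3 -c "
from h import *
import pickle
c=cap('wrist','w1.png');pickle.dump(c,open('w1.pkl','wb'))
go(.46,-.235,.235,0)"
```

```text
shift cm [ 2.700e-01  4.437e+01 -3.000e-02] turn -0.005 | fz [-0.39  0.53  0.02] t 1.575 j [ 47.   4. -20.  -0. -65.  43.]
```

View pics/w1.png

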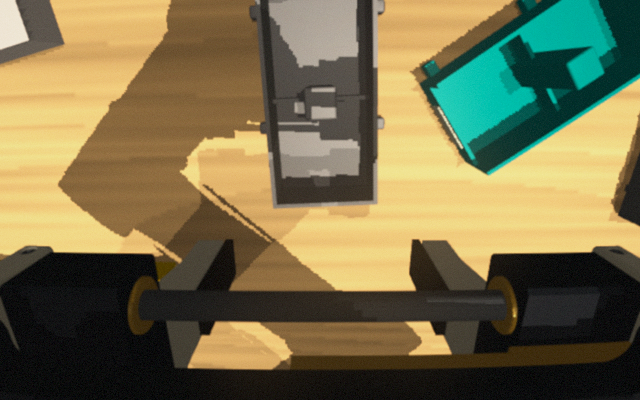

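The wrist view shows the loose tote with its high-end rim corners at (274,207) and (377,203) and the post at about (321,103).

drive_tool(
  plan="0 5.5 0 0;0 11 0 0;0 16.5 0 0;0 22 0 0;0 27.5 0 0;0 33 0 0;0 38.5 0 0;0.2 44.4 0 0",
)

```text
time_s: 2.58
tcp_pos: [0.4606, -0.2351, 0.2349]
eef_rot: [180.0, -0.1, -0.1]
contact_force: [0.9, 0.7, 0.3]
gripper_width: 0.0873
```

drive_tool(
  plan="0 0 0 0;0 0 0 0",
)

```text
time_s: 2.82
tcp_pos: [0.4602, -0.2338, 0.2343]
eef_rot: [-180.0, 0.0, -0.2]
contact_force: [-0.3, 0.0, -0.2]
gripper_width: 0.0872
```

```bash
python3 -c "
from h import *
import pickle
c=pickle.load(open('w1.pkl','rb'))
print(cast(c,[(274,207),(377,203)],.06),cast(c,[(320,103)],.095))
c=cap('wrist','w2.png');pickle.dump(c,open('w2.pkl','wb'))
go(.5235,.209,.235,92.5)"
```

```text
[[0.42623504 0.25434543 0.06      ]
 [0.42973991 0.15414737 0.06      ]] [[0.52674236 0.20850597 0.095     ]]
shift cm [  6.23 -44.24  -0.06] turn -1.616 | fz [-0.54  0.02  0.31] t 2.875 j [ -5.   6. -19.  -0. -65.  95.]
```

View pics/w2.png

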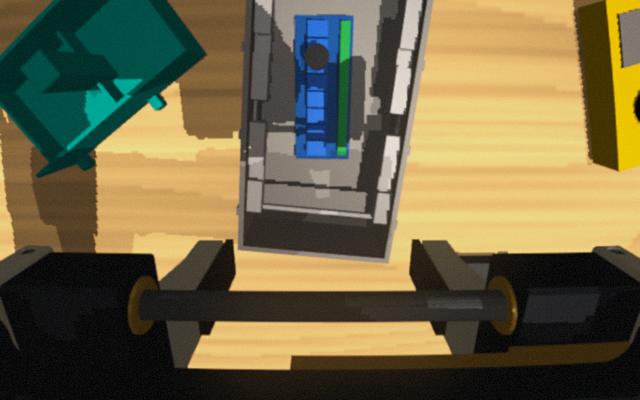

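The wrist view shows the lower tote with its high-end corners at (239,248) and (388,262). Rail notches are visible near rows 100–190.

```bash
python3 - <<'E'
from h import *
import pickle
np.set_printoptions(precision=4,suppress=True)
c=pickle.load(open('w2.pkl','rb'));g=cv2.cvtColor(c['frame'],cv2.COLOR_RGB2GRAY)
C=cast(c,[(239,248),(388,262)],.08);L=cast(c,[(247.5,2),(432,2)],.08);print(C,L)
for A,B in zip(C,L): print('yaw',np.degrees(np.arctan2(*(B-A)[1::-1])))
a=np.radians(-5.8);ex=np.array([np.cos(a),np.sin(a)]);ey=np.array([-ex[1],ex[0]])
cen=C.mean(0)[:2]+.146*ex;print('cen',cen)
xs=np.arange(-.12,.03,.002)
for y in (.058,.063,-.058,-.063):
    p=proj(c,[[*(cen+x*ex+y*ey),.07] for x in xs]).astype(np.float32)
    v=cv2.remap(g,p[:,0].copy(),p[:,1].copy(),cv2.INTER_LINEAR).ravel()
    print(y,' '.join(f'{int(round(x*1000))}:{k}' for x,k in zip(xs,v)))
E
```

```text
[[ 0.3921 -0.1547  0.08  ]
 [ 0.3767 -0.2975  0.08  ]] [[ 0.6039 -0.1764  0.08  ]
 [ 0.6038 -0.3207  0.08  ]]
yaw -5.8573043946721794
yaw -5.83372335396471
cen [ 0.5297 -0.2408]
0.058 -120:42 -118:43 -116:41 -114:45 -112:58 -110:145 -108:153 -106:154 -104:153 -102:155 -100:154 -98:153 -96:152 -94:155 -92:153 -90:156 -88:155 -86:155 -84:154 -82:151 -80:96 -78:119 -76:155 -74:158 -72:157 -70:160 -68:157 -66:157 -64:157 -62:170 -60:185 -58:163 -56:90 -54:89 -52:88 -50:90 -48:89 -46:89 -44:91 -42:86 -40:88 -38:89 -36:88 -34:88 -32:90 -30:89 -28:85 -26:58 -24:50 -22:54 -20:53 -18:54 -16:53 -14:52 -12:52 -10:51 -8:45 -6:86 -4:93 -2:91 0:90 2:91 4:90 6:93 8:91 10:94 12:91 14:88 16:91 18:93 20:93 22:93 24:93 26:93 28:94
0.063 -120:46 -118:44 -116:49 -114:49 -112:63 -110:133 -108:152 -106:151 -104:150 -102:154 -100:152 -98:155 -96:152 -94:155 -92:151 -90:155 -88:154 -86:151 -84:153 -82:152 -80:92 -78:66 -76:152 -74:156 -72:156 -70:156 -68:154 -66:155 -64:160 -62:184 -60:186 -58:142 -56:86 -54:89 -52:89 -50:91 -48:88 -46:89 -44:89 -42:84 -40:91 -38:89 -36:89 -34:89 -32:89 -30:88 -28:87 -26:61 
[... 621 characters left out ...]
8 -6:215 -4:219 -2:217 0:220 2:221 4:218 6:218 8:217 10:217 12:219 14:219 16:216 18:216 20:216 22:214 24:217 26:214 28:213
-0.063 -120:47 -118:48 -116:48 -114:48 -112:74 -110:164 -108:177 -106:179 -104:177 -102:177 -100:174 -98:173 -96:180 -94:182 -92:181 -90:182 -88:186 -86:184 -84:184 -82:177 -80:100 -78:85 -76:161 -74:209 -72:195 -70:183 -68:168 -66:165 -64:200 -62:207 -60:209 -58:214 -56:219 -54:220 -52:218 -50:220 -48:222 -46:223 -44:222 -42:220 -40:218 -38:221 -36:222 -34:222 -32:222 -30:223 -28:206 -26:83 -24:64 -22:62 -20:59 -18:58 -16:63 -14:59 -12:59 -10:58 -8:86 -6:213 -4:221 -2:220 0:220 2:219 4:219 6:219 8:220 10:218 12:218 14:217 16:217 18:214 20:215 22:216 24:216 26:213 28:214
```

drive_tool(
  plan="0.8 -5.5 0 -0.18;1.6 -11 0 -0.36;2.4 -16.5 0 -0.54;3.2 -22 0 -0.72;4 -27.5 0 -0.9;4.8 -33 0 -1.08;5.6 -39 0 -1.26;6.2 -44.2 0 -1.44",
)

```text
time_s: 3.88
tcp_pos: [0.5223, 0.2116, 0.2351]
eef_rot: [180.0, -0.0, 82.9]
contact_force: [1.6, -0.4, 0.1]
gripper_width: 0.0877
```

drive_tool(
  plan="0 0 0 -0.176;0 0 0 -0.176",
)

```text
time_s: 4.12
tcp_pos: [0.5222, 0.2096, 0.2345]
eef_rot: [-180.0, -0.0, 92.6]
contact_force: [-0.2, -0.2, -0.7]
gripper_width: 0.0876
```

```bash
python3 -c "
from h import *
import pickle
c=cap('wrist','w3.png');pickle.dump(c,open('w3.pkl','wb'))
go(.524,.209,.072,92.5)"
```

```text
shift cm [1.000e-02 1.600e-01 1.627e+01] turn -0.003 | fz [0.13 0.79 0.39] t 4.175 j [ 42.  10. -14.  -0. -66. 141.]
```

View pics/w3.png

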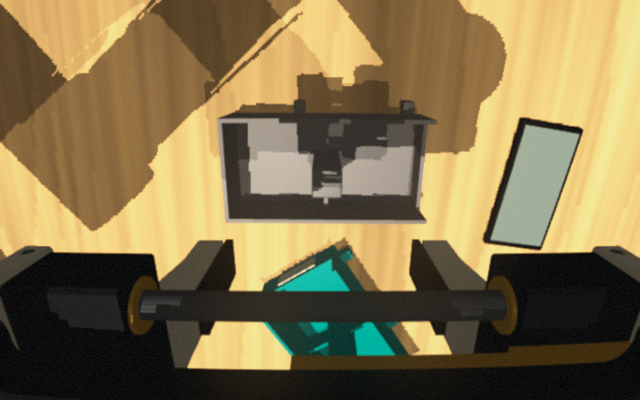

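```bash
python3 - <<'E'
from h import *
import pickle
np.set_printoptions(precision=4,suppress=True)
c=pickle.load(open('w3.pkl','rb'));R=cv2.Rodrigues(np.array(c['rvec'],float))[0];print('cam',-R.T@np.ravel(c['tvec']),'fwd',R[2])
P=cast(c,[(220,118),(227,220)],.06);print(P);print(cast(c,[(425,221),(437,122)],.06))
print(proj(c,[[.524,.209,.095],[.524,.209,.0],[.511,.209,.095],[.537,.209,.095]]))
f=c['frame'][90:240,200:450][...,::-1];cv2.imwrite('pics/w3c.png',cv2.resize(cv2.convertScaleAbs(f,alpha=1.8),(750,450),interpolation=cv2.INTER_CUBIC))
E
```

```text
cam [0.519  0.2935 0.3843] fwd [ 0.0139 -0.309  -0.951 ]
[[0.4282 0.256  0.06  ]
 [0.431  0.1566 0.06  ]]
[[0.6269 0.1643 0.06  ]
 [0.6251 0.2613 0.06  ]]
[[323.4847 183.1172]
 [323.1569 158.9605]
 [308.1806 182.4626]
 [338.7697 183.7736]]
```

View pics/w3c.png

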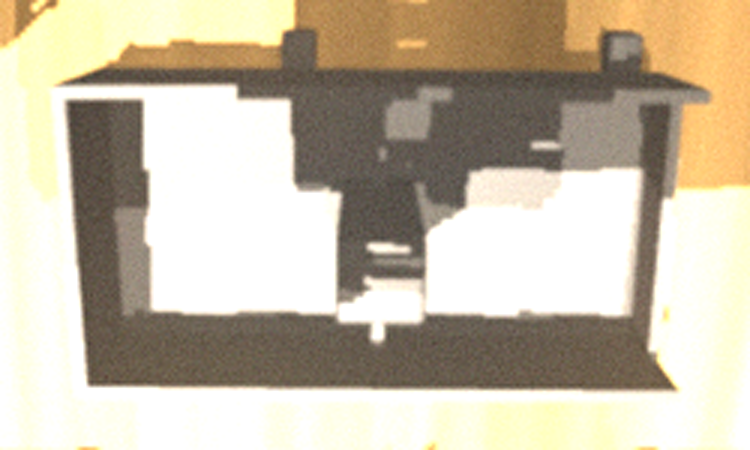

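The crop shows the post top around image (327,190), i.e. x≈0.526, y≈0.209. Going down to grasp now.

drive_tool(
  plan="0 0.35 4 0.008;0 0.35 8 0.008;0 0.35 12 0.008;0 0.35 14.5 0.008;0 0.35 15.7 0.008;0 0.35 16.35 0.008;0 0.35 16.35 0.008",
)

```text
time_s: 5.05
tcp_pos: [0.5271, 0.2078, 0.0716]
eef_rot: [180.0, -0.0, 91.9]
contact_force: [-0.7, 0.1, 0.3]
gripper_width: 0.0877
```

drive_tool(
  plan="0 0 0 0;0 0 0 0;0 0 0 0;0 0 0 0;0 0 0 0;0 0 0 0",
  fingers=1,
  squeeze=40,
)

```text
time_s: 5.8
tcp_pos: [0.5268, 0.2076, 0.071]
eef_rot: [-180.0, 0.0, 92.0]
contact_force: [0.4, 0.2, 0.1]
gripper_width: 0.0331
```

```bash
python3 -c "
from h import *
go(.526,.209,.20,92.1)"
```

```text
shift cm [  0.14  -0.08 -12.9 ] turn -0.002 | fz [0.38 0.24 0.14] t 5.8 j [ 41.  20. -25.   0. -46. 141.]
```

drive_tool(
  plan="0 0 0 0;0 0 0 0;0 0 0 0;0 0 0 0",
)

```text
time_s: 6.3
tcp_pos: [0.5266, 0.2076, 0.071]
eef_rot: [-180.0, 0.0, 92.0]
contact_force: [-2.3, 0.8, 1.1]
gripper_width: 0.0256
```

drive_tool(
  plan="0 0 -0.5 0;0 0 -1.5 0;0 0 -3 0;0 0 -5 0;0 0 -8 0;0 0 -11 0;0 0 -13 0;0 0 -13 0",
)

```text
time_s: 7.3
tcp_pos: [0.5277, 0.2083, 0.2036]
eef_rot: [179.8, -0.2, 92.0]
contact_force: [0.2, 0.0, -5.6]
gripper_width: 0.0258
```

drive_tool(
  plan="0 0 0 0;0 0 0 0",
)

```text
time_s: 7.55
tcp_pos: [0.5263, 0.2073, 0.2]
eef_rot: [-179.9, 0.1, 92.0]
contact_force: [-0.5, -0.0, -4.9]
gripper_width: 0.0259
```

```bash
python3 - <<'E'
from h import *
import pickle
go(.541,-.239,.20,-96)
s=cap('scene');d=cap('side');w=cap('wrist','w4.png');pickle.dump((s,d,w),open('held.pkl','wb'))
a=s['frame'][80:280,380:620];b=d['frame'][150:400,150:450]
cv2.imwrite('pics/h1.png',cv2.convertScaleAbs(np.hstack([cv2.resize(a,(400,333)),cv2.resize(b,(400,333))])[...,::-1],alpha=1.6))
E
```

```text
shift cm [-44.65  -0.06  -0.  ] turn 3.281 | fz [-0.55 -0.05 -4.91] t 7.55 j [ 41.  12. -16.  -0. -62. 141.]
```

View pics/h1.png

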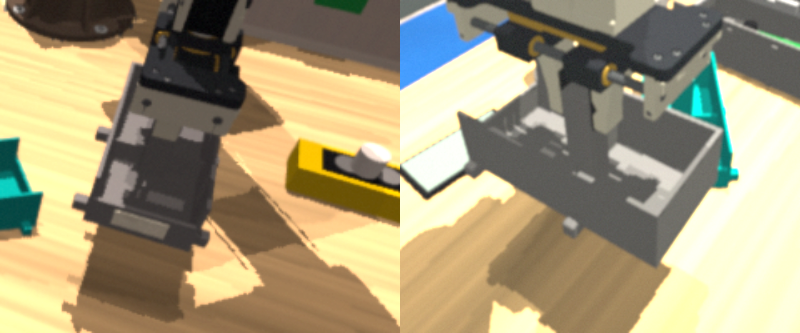

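The tote is held level and weighs about 4.9 N. Next comes the carry and turn.

drive_tool(
  plan="-1 0 0 0.1;-3 0 0 0.28;-6 0 0 0.46;-9 0 0 0.64;-12.5 0 0 0.82;-16 0 0 1.0;-19.5 0 0 1.18;-22.5 0 0 1.36",
)

```text
time_s: 8.7
tcp_pos: [0.5344, -0.0185, 0.2008]
eef_rot: [180.0, 0.0, 13.7]
contact_force: [0.5, 0.0, -5.5]
gripper_width: 0.0258
```

```bash
python3 -c "
from h import *
go(.541,-.239,.20,-95.9)"
```

```text
shift cm [-4.58 21.58  0.08] turn 1.913 | fz [ 0.49  0.01 -5.47] t 8.7 j [ 19.   9. -20.   0. -61.  85.]
```

drive_tool(
  plan="-0.6 2.7 0 0.18;-1.2 5.5 0 0.36;-1.8 8.4 0 0.54;-2.4 11.3 0 0.72;-3 14.2 0 0.9;-3.6 17 0 1.08;-4.2 19.6 0 1.26;-4.6 21.6 0 1.44",
)

```text
time_s: 9.7
tcp_pos: [0.5422, -0.239, 0.2005]
eef_rot: [180.0, 0.0, -68.8]
contact_force: [0.6, 0.0, -4.3]
gripper_width: 0.0259
```

drive_tool(
  plan="0 0 0 0.18;0 0 0 0.36;0 0 0 0.473;0 0 0 0.473;0 0 0 0.473;0 0 0 0.473",
)

```text
time_s: 10.45
tcp_pos: [0.5424, -0.2379, 0.201]
eef_rot: [180.0, 0.0, -95.5]
contact_force: [0.6, -0.4, -4.5]
gripper_width: 0.0258
```

```bash
python3 - <<'E'
from h import *
import pickle
go(.541,-.239,.20,-95.9)
s=cap('scene');d=cap('side');w=cap('wrist');pickle.dump((s,d,w),open('hov.pkl','wb'))
a=s['frame'][60:240,150:390];b=d['frame'][50:250,300:567]
cv2.imwrite('pics/h2.png',cv2.convertScaleAbs(np.vstack([np.hstack([cv2.resize(a,(400,300)),cv2.resize(b,(400,300))]),np.hstack([cv2.resize(w['frame'],(480,300)),np.zeros((300,320,3),np.uint8)])])[...,::-1],alpha=1.6))
E
```

```text
shift cm [0.13 0.13 0.1 ] turn 0.007 | fz [ 0.57 -0.43 -4.53] t 10.45 j [ -5.  14. -13.  -0. -63.  -1.]
```

View pics/h2.png

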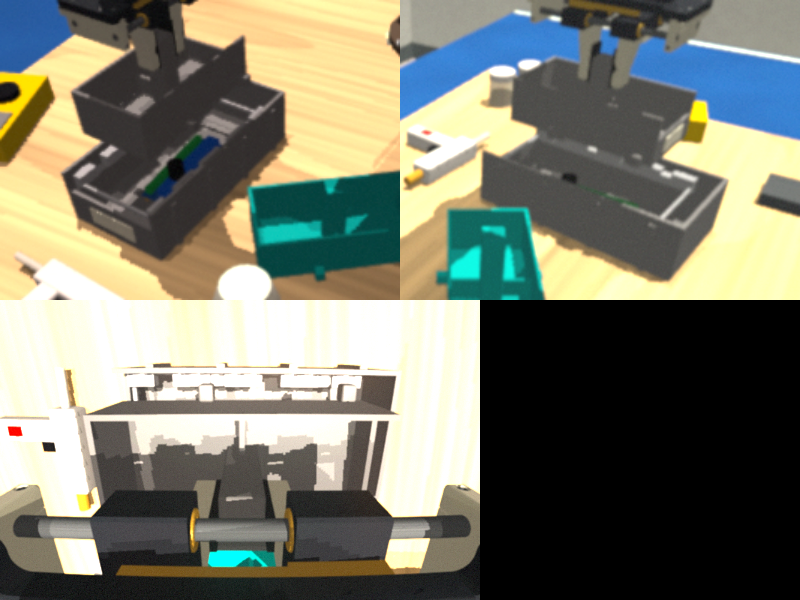

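```bash
python3 - <<'E'
from h import *
import pickle
np.set_printoptions(precision=4,suppress=True)
s,d,w=pickle.load(open('hov.pkl','rb'))
a=np.radians(-5.8);ex=np.array([np.cos(a),np.sin(a)]);ey=np.array([-ex[1],ex[0]])
z=.201-.071+.06
def f(n,P,home):
    print(n,P[:,:2],'yaw',np.degrees(np.arctan2(*(P[1]-P[0])[1::-1])))
    m=P.mean(0)[:2]-.1*ex; print('  centre',m,'rel lower centre/home (along,across) mm',1e3*np.array([(m-home)@ex,(m-home)@ey]))
f('scene',cast(s,[(195,115.2),(235.8,145.2)],z),np.array([.5296,-.2371])+.0108*ex)
f('side',cast(d,[(403.5,90),(375.4,114.7)],z),np.array([.5261,-.2347])+.0148*ex)
# wrist: loose rim near edge and lower wall outer edge
k=640/480
P=cast(w,[(91*k,(418-300)*k),(397*k,(414-300)*k)],z);Q=cast(w,[(123*k,(370-300)*k),(396*k,(375-300)*k)],.08)
c=np.array([.5297,-.2408])
print('wrist rim y rel',(P[:,:2]-c)@ey,(P[:,:2]-c)@ex,'wall',(Q[:,:2]-c)@ey,(Q[:,:2]-c)@ex)
for q in(P,Q):print(np.degrees(np.arctan2(*(q[1]-q[0])[1::-1])))
E
```

```text
scene [[ 0.6368 -0.2915]
 [ 0.6783 -0.1697]] yaw 71.15376484481448
  centre [ 0.558  -0.2205] rel lower centre/home (along,across) mm [15.8259 19.3688]
side [[ 0.6285 -0.2831]
 [ 0.6149 -0.1411]] yaw 95.47370160658828
  centre [ 0.5222 -0.202 ] rel lower centre/home (along,across) mm [-22.018   32.1703]
wrist rim y rel [-0.0458 -0.0493] [ 0.1078 -0.084 ] wall [-0.0707 -0.0678] [ 0.1315 -0.1425]
175.24875046265907
173.59699422494091
```

```bash
python3 - <<'E'
from h import *
import pickle
np.set_printoptions(precision=1,suppress=True)
s,d,w=pickle.load(open('hov.pkl','rb'))
f=w['frame'][80:260,100:560][...,::-1]
side=d['frame'][75:165,360:520][...,::-1]
cv2.imwrite('pics/h3.png',np.vstack([cv2.resize(cv2.convertScaleAbs(f,alpha=1.2),(760,297),interpolation=cv2.INTER_CUBIC),np.hstack([cv2.resize(cv2.convertScaleAbs(side,alpha=1.8),(480,270),interpolation=cv2.INTER_CUBIC),np.zeros((270,280,3),np.uint8)])]))
E
```

```text
(no output)
```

View pics/h3.png

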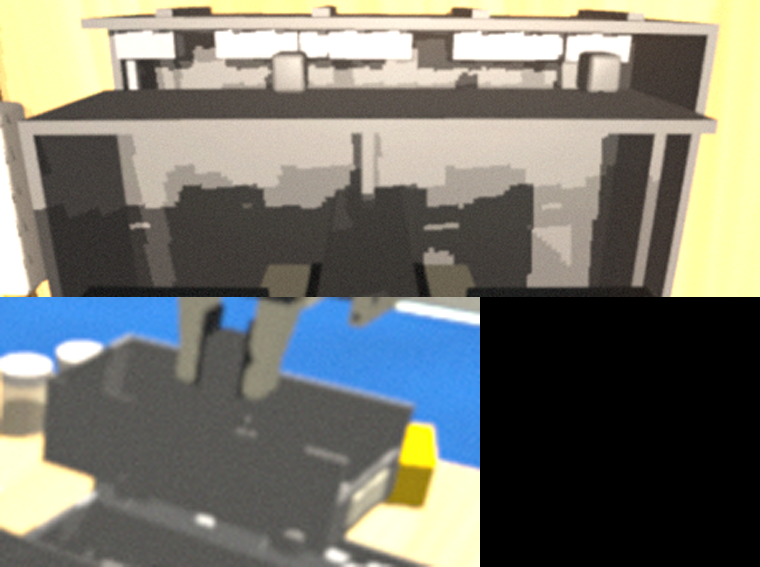

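```bash
python3 - <<'E'
from h import *
import pickle
np.set_printoptions(precision=1,suppress=True)
s,d,w=pickle.load(open('hov.pkl','rb'));S=1.652
a=np.radians(-5.85);ex=np.array([np.cos(a),np.sin(a)]);ey=np.array([-ex[1],ex[0]]);c=np.array([.5297,-.2408])
def loc(px,z):
    P=cast(w,[(100+x/S,80+y/S) for x,y in px],z);return 1e3*np.c_[(P[:,:2]-c)@ex,(P[:,:2]-c)@ey]
zt=.201-.071
print('rim outer',loc([(22,121),(714,121)],zt+.06))
print('wall outer',loc([(85,19),(716,26)],.08))
print('gaps @.07 edges',loc([(175,35),(215,35),(412,35),(453,35),(299,35),(565,35)],.07))
print('feet',loc([(273,57),(306,57),(583,57),(619,57)],zt+.007))
E
```

```text
rim outer [[111.5 -47.7]
 [-85.5 -48.8]]
wall outer [[ 141.1  -72. ]
 [-146.2  -71.2]]
gaps @.07 edges [[103.5 -64. ]
 [ 84.5 -64. ]
 [ -7.6 -64.2]
 [-26.7 -64.4]
 [ 45.1 -64. ]
 [-79.5 -65.1]]
feet [[ 47.1 -60.2]
 [ 35.2 -60.2]
 [-64.7 -61.2]
 [-78.  -61.4]]
```

drive_tool(
  plan="0.1 0.5 0 0.008;0.1 0.94 0.5 0.008;0.1 0.94 2 0.008;0.1 0.94 3.5 0.008;0.1 0.94 4.6 0.008;0.1 0.94 5.2 0.008;0.1 0.94 5.2 0.008;0.1 0.94 5.2 0.008",
)

```text
time_s: 11.6
tcp_pos: [0.5333, -0.2381, 0.1495]
eef_rot: [-180.0, -0.0, -96.0]
contact_force: [0.1, 0.0, -5.2]
gripper_width: 0.0255
```

```bash
python3 - <<'E'
from h import *
import pickle
go(.53,-.239,.141,-95.9)
w=cap('wrist');pickle.dump(w,open('hov2.pkl','wb'))
f=w['frame'][60:260,100:560][...,::-1]
cv2.imwrite('pics/h4.png',cv2.resize(cv2.convertScaleAbs(f,alpha=1.2),(782,340),interpolation=cv2.INTER_CUBIC))
E
```

```text
shift cm [0.12 0.32 0.85] turn -0.002 | fz [ 0.13  0.03 -5.22] t 11.6 j [ -5.  16. -18.   0. -56.  -1.]
```

View pics/h4.png

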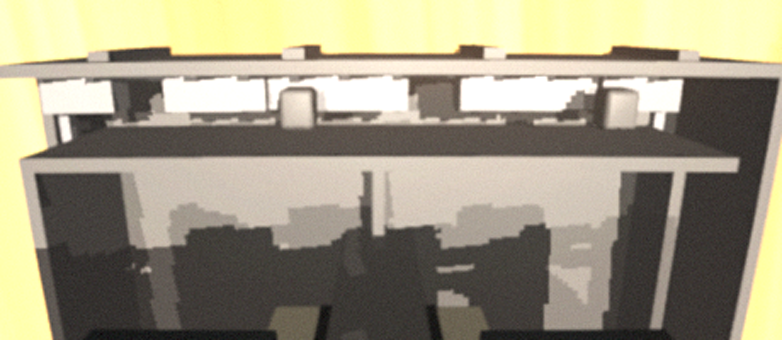

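```bash
python3 - <<'E'
from h import *
import pickle
np.set_printoptions(precision=1,suppress=True)
w=pickle.load(open('hov2.pkl','rb'));S=1.7
a=np.radians(-5.85);ex=np.array([np.cos(a),np.sin(a)]);ey=np.array([-ex[1],ex[0]]);c=np.array([.5297,-.2408])
def loc(px,z):
    P=cast(w,[(100+x/S,60+y/S) for x,y in px],z);return 1e3*np.c_[(P[:,:2]-c)@ex,(P[:,:2]-c)@ey]
zt=.149-.071
print('rim outer',loc([(22,157),(740,157)],zt+.06))
print('wall outer',loc([(5,66),(778,66)],.08))
print('wall inner',loc([(40,77),(680,77)],.08))
print('gaps @.07',loc([(113,92),(163,92),(409,92),(460,92),(267,92),(602,92)],.07))
print('feet',loc([(281,100),(315,100),(605,100),(637,100)],zt+.007), 'foot outer bottom',loc([(298,88),(620,88)],zt))
E
```

```text
rim outer [[102.5 -50. ]
 [-96.6 -49.4]]
wall outer [[ 138.6  -72.1]
 [-141.4  -71.5]]
wall inner [[ 126.   -67.9]
 [-105.   -67. ]]
gaps @.07 [[103.9 -61.2]
 [ 84.7 -60.9]
 [ -7.8 -60.2]
 [-26.9 -60.2]
 [ 45.3 -60.5]
 [-80.6 -60.4]]
feet [[ 37.8 -59.1]
 [ 25.8 -59. ]
 [-76.4 -59.1]
 [-88.  -59.1]] foot outer bottom [[ 32.6 -62.6]
 [-84.2 -62.7]]
```

Across, the tote is within about 0.2 mm of the axis. Along the rails it is about 7 mm short of the seats. Setting it down gently.

drive_tool(
  plan="0 0 0.2 0;0 0 0.4 0;0 0 0.5 0;0 0 0.55 0;0 0 0.6 0;0 0 0.65 0",
)

```text
time_s: 12.4
tcp_pos: [0.533, -0.238, 0.1426]
eef_rot: [-180.0, -0.0, -96.0]
contact_force: [-0.0, -0.5, -5.1]
gripper_width: 0.026
```

drive_tool(
  plan="0 0 0.04 0;0 0 0.08 0;0 0 0.08 0",
)

```text
time_s: 12.78
tcp_pos: [0.5329, -0.238, 0.1417]
eef_rot: [180.0, 0.0, -96.0]
contact_force: [0.4, -0.6, -5.2]
gripper_width: 0.0259
```

drive_tool(
  plan="0 0 0.03 0;0 0 0.06 0;0 0 0.06 0",
)

```text
time_s: 13.15
tcp_pos: [0.5329, -0.238, 0.1411]
eef_rot: [180.0, 0.0, -96.0]
contact_force: [0.8, -0.1, -5.3]
gripper_width: 0.0255
```

drive_tool(
  plan="0 0 0.03 0;0 0 0.06 0;0 0 0.06 0",
)

```text
time_s: 13.52
tcp_pos: [0.533, -0.238, 0.141]
eef_rot: [-180.0, -0.0, -96.0]
contact_force: [-2.8, 0.8, 0.2]
gripper_width: 0.0259
```

drive_tool(
  plan="0 0 0.02 0;0 0 0.04 0;0 0 0.04 0",
)

```text
time_s: 13.9
tcp_pos: [0.533, -0.2381, 0.141]
eef_rot: [-180.0, -0.0, -96.0]
contact_force: [-4.7, 2.8, 7.4]
gripper_width: 0.0258
```

drive_tool(
  plan="0 -0.05 -0.03 0;0 -0.1 -0.03 0;0 -0.15 -0.03 0;0 -0.2 -0.03 0;0 -0.2 -0.03 0",
)

```text
time_s: 14.52
tcp_pos: [0.5348, -0.2385, 0.1409]
eef_rot: [180.0, -0.0, -96.0]
contact_force: [-5.4, 0.4, 6.2]
gripper_width: 0.0257
```

drive_tool(
  plan="0 -0.05 0 0;0 -0.1 0 0;0 -0.15 0 0;0 -0.2 0 0;0 -0.2 0 0",
)

```text
time_s: 15.15
tcp_pos: [0.5368, -0.2388, 0.1409]
eef_rot: [180.0, -0.0, -96.0]
contact_force: [-3.9, 0.8, 4.9]
gripper_width: 0.026
```

drive_tool(
  plan="0 -0.05 0 0;0 -0.1 0 0;0 -0.1 0 0",
)

```text
time_s: 15.52
tcp_pos: [0.5378, -0.2388, 0.1408]
eef_rot: [180.0, -0.0, -96.0]
contact_force: [-3.4, -0.6, 4.6]
gripper_width: 0.0255
```

drive_tool(
  plan="0 -0.05 0 0;0 -0.1 0 0;0 -0.1 0 0",
)

```text
time_s: 15.9
tcp_pos: [0.5391, -0.2384, 0.1396]
eef_rot: [-180.0, 0.0, -96.0]
contact_force: [-0.7, 0.3, -4.9]
gripper_width: 0.0257
```

The feet broke over the notch edges: the vertical force went from +4.6 to −4.9 N and z fell. I'll centre a little more and lower.

drive_tool(
  plan="0 -0.04 0 0;0 -0.08 0 0;0 -0.08 0.05 0;0 -0.08 0.1 0;0 -0.08 0.15 0;0 -0.08 0.2 0;0 -0.08 0.2 0",
)

```text
time_s: 16.77
tcp_pos: [0.5397, -0.2387, 0.1384]
eef_rot: [180.0, 0.0, -96.0]
contact_force: [-0.5, 0.4, -4.4]
gripper_width: 0.0258
```

drive_tool(
  plan="0 0 0.05 0;0 0 0.1 0;0 0 0.15 0;0 0 0.2 0;0 0 0.2 0",
)

```text
time_s: 17.4
tcp_pos: [0.5397, -0.2387, 0.1364]
eef_rot: [180.0, 0.0, -96.0]
contact_force: [-0.0, 0.1, -4.3]
gripper_width: 0.0257
```

drive_tool(
  plan="0 0 0.04 0;0 0 0.08 0;0 0 0.08 0",
)

```text
time_s: 17.77
tcp_pos: [0.5397, -0.2387, 0.1356]
eef_rot: [180.0, 0.0, -96.0]
contact_force: [0.8, 0.7, -5.6]
gripper_width: 0.0259
```

drive_tool(
  plan="0 0 0.03 0;0 0 0.05 0;0 0 0.05 0",
)

```text
time_s: 18.15
tcp_pos: [0.5397, -0.2387, 0.1351]
eef_rot: [180.0, 0.0, -96.0]
contact_force: [-0.5, 0.0, -5.1]
gripper_width: 0.0255
```

drive_tool(
  plan="0 0 0.02 0;0 0 0.03 0;0 0 0.03 0",
)

```text
time_s: 18.52
tcp_pos: [0.5397, -0.2387, 0.135]
eef_rot: [-180.0, -0.0, -96.0]
contact_force: [-1.1, 0.6, -2.8]
gripper_width: 0.0259
```

drive_tool(
  plan="0 0 0.01 0;0 0 0.01 0;0 0 0.01 0",
  squeeze=5,
)

```text
time_s: 18.9
tcp_pos: [0.5398, -0.2388, 0.135]
eef_rot: [-180.0, -0.0, -96.0]
contact_force: [-0.8, 1.0, 0.1]
gripper_width: 0.0259
```

drive_tool(
  plan="0 0 0 0;0 0 0 0;0 0 0 0;0 0 0 0;0 0 0 0;0 0 0 0",
  fingers=-1,
)

```text
time_s: 19.65
tcp_pos: [0.5397, -0.2387, 0.1348]
eef_rot: [-180.0, -0.0, -96.0]
contact_force: [0.1, 0.4, 0.5]
gripper_width: 0.0804
```

drive_tool(
  plan="0 0 -0.5 0;0 0 -2 0;0 0 -4 0;0 0 -7 0;0 0 -10 0;0 0 -14 0;0 0 -14 0;0 0 -14 0",
)

```text
time_s: 20.65
tcp_pos: [0.5396, -0.2386, 0.2754]
eef_rot: [-179.9, 0.0, -96.0]
contact_force: [-0.8, -0.5, -0.7]
gripper_width: 0.0876
```

```bash
python3 - <<'E'
from h import *
go(.54,-.239,.275,-96)
w=cap('wrist');s=cap('scene');d=cap('side')
a=np.hstack([cv2.resize(s['frame'][70:220,170:350],(400,333)),cv2.resize(d['frame'][80:230,340:520],(400,333))])
b=cv2.resize(w['frame'][0:200,70:630],(746,266));b=np.pad(b,((0,0),(0,54),(0,0)))
cv2.imwrite('pics/end.png',cv2.convertScaleAbs(np.vstack([a,b])[...,::-1],alpha=1.5))
E
```

```text
shift cm [ 0.04 -0.05  0.04] turn -0.0 | fz [-0.77 -0.52 -0.74] t 20.65 j [ -5.  11.  -7.  -0. -72.  -1.]
```

View pics/end.png

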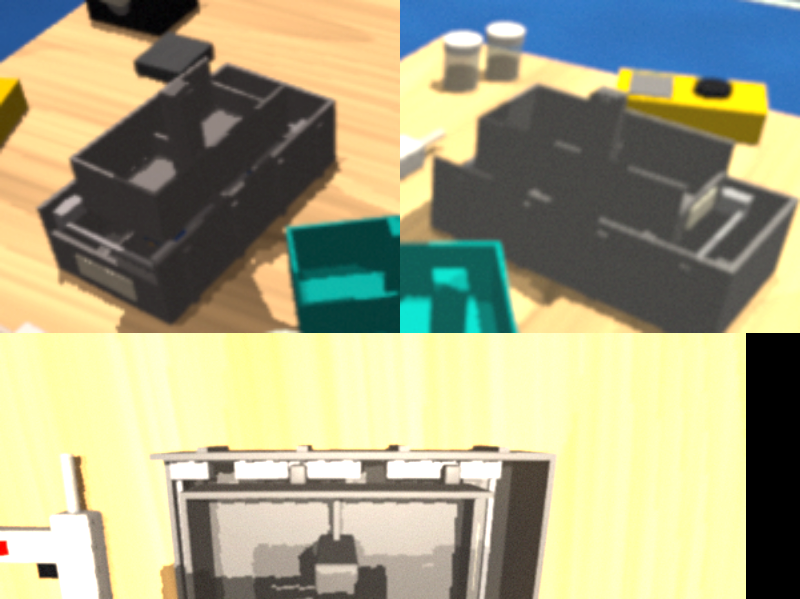

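The tote sits level and parallel with its feet in the notches, near (297,472) and (452,472) in the wrist view. The gripper is clear and nothing else has moved. Handing in.

```bash
python3 -c "
from h import *
print(r.close_job())"
```

```text
the job is handed in; nothing more can be done
None
```

The loose tote is turned half a turn, stacked on the lower tote with its feet down in the rail seats, and released. I handed the job in at about 21 s. No verdict is reported.

- **Placing:** I lifted it by the post (it weighs about 4.9 N), set it on the rail tops about 7 mm short of the seats, and slid it along. The vertical force fell from +4.6 to −4.9 N as the feet broke over the notch edges. I then lowered it until it bore again at TCP z = 0.135 m, 6 mm below the rail-top contact at 0.141 m.
- **Contact force:** the highest reading I saw was about 7.4 N upward at the wrist, so roughly 12 N between the totes. Readings come only at the end of each move.
- **Last checks:** the final pictures show the tote level and parallel, with two feet visible in their notches; the other two I judged from the tote sitting level. The relay board was not touched as far as the force readings show. The gripper is open and well clear. I did not measure the bulb holder, glue gun or phone again, but the arm never went near them.
- **Disagreement:** the cameras differed by 3 to 5 mm on the lower tote's position across. I used the wrist view, which showed feet and rails together. Two corner readings from the scene and side pictures while hovering were clearly wrong, and I discarded them.

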